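# Pack the test caddy

### The job

Pack the metal test caddy for the next run with things from the bench to the right of it: stand the two slim white bottles upright in the two-pocket rack, one in each pocket, lay the flat test cassette in the short cradle and the capped marker in the long one, each lying flat between the walls. The squat bottle and the thin pen do not belong to the set: leave them where they are.

Things in the scene. Friction and masses are not known exactly. Their poses are not given: they have to be found in the camera images.
- caddy: low bare-metal tray, 184 (its x) x 236 (its y) mm, fixed to the bench; base 3 mm thick, rim 9 mm high and 4 mm thick. Origin: centre of the underside; z up. It carries three grey plastic inserts side by side along its y, 72 mm from centre to centre, in any order, all fixed, with their x along the caddy's x.
- bottle_rack: grey insert in the caddy: block 96 (x) x 50 (y) x 25 mm high with two square pockets, open upward, 42 x 42 mm inside, their centres at x = +23 and -23 mm, y = 0; pocket floor 3 mm above the origin, walls 4 mm thick. Origin: centre of the underside (3 mm above the bench); z up.
- cassette_dish: the short grey cradle in the caddy: inside 88 (x) x 38 (y) mm, floor 3 mm above the origin, walls 3 mm thick with their top 9 mm above the origin; the two long walls stand only on the last 18 mm at each end, the 58 mm between them is open for fingers. Origin: centre of the underside (3 mm above the bench); z up, x along it.
- marker_trough: the long grey cradle in the caddy: inside 158 (x) x 30 (y) mm, floor 3 mm above the origin, walls 3 mm thick with their top 12 mm above the origin; the two long walls stand only on the last 40 mm at each end, the 84 mm between them is open for fingers. Origin: centre of the underside (3 mm above the bench); z up, x along it.
- slim_bottle_1: small slim white plastic bottle with a narrow blue cap, standing upright on the bench; body a cylinder 25 mm in diameter from the foot to 58 mm, cap 16 mm wide up to 64 mm. Origin: centre of its foot; z up along the bottle. The two slim bottles are alike and interchangeable. Mass about 30 g.
- slim_bottle_2: small slim white plastic bottle with a narrow blue cap, standing upright on the bench; body a cylinder 25 mm in diameter from the foot to 58 mm, cap 16 mm wide up to 64 mm. Origin: centre of its foot; z up along the bottle. The two slim bottles are alike and interchangeable. Mass about 30 g.
- cassette: flat white plastic test cassette, 70 (x) x 20 (y) x 5 mm, lying face up on the bench. Origin: centre of its underside; x along its length, z up. Mass about 15 g.
- marker: felt marker pen, white barrel with a thick black cap, lying on the bench; 13 (x) x 140 (y) x 15 (z) mm. Origin: centre of its underside; y along its length, z up. Mass about 20 g.
- squat_bottle: squat bottle, brownish body and red cap, shorter and stouter than the slim ones: 29 mm in diameter, 56 mm high, standing upright on the bench. It does not belong in the caddy. Origin: centre of its foot; z up.
- pen: thin white ballpoint pen with a clip, 11 (x) x 145 (y) x 9 (z) mm, lying on the bench; thinner than the marker. It does not belong in the caddy. Origin: centre of its underside; y along its length, z up.

How it is judged:
At the end, for the whole second after the job is handed in: A slim bottle upright on the floor of each rack pocket; cassette flat in the short cradle, within 11 mm of centre and 0.35 rad; marker on the long cradle's floor, within 12 mm along, 11 mm across and 0.2 rad; squat bottle and pen within 30 mm of their starts, squat bottle upright; all at rest (((x of slim_bottle_1 in the frame of bottle_rack between 0.01 and 0.036 m and x of slim_bottle_2 in the frame of bottle_rack between -0.036 and -0.01 m) or (x of slim_bottle_2 in the frame of bottle_rack between 0.01 and 0.036 m and x of slim_bottle_1 in the frame of bottle_rack between -0.036 and -0.01 m)) and y of slim_bottle_1 in the frame of bottle_rack between -0.012 and 0.012 m and z of slim_bottle_1 in the frame of bottle_rack between -0.002 and 0.008 m and angle between each of slim_bottle_1, slim_bottle_2, cassette, squat_bottle's own z axis and vertical below 0.15 rad and y of slim_bottle_2 in the frame of bottle_rack between -0.012 and 0.012 m and z of slim_bottle_2 in the frame of bottle_rack between -0.002 and 0.008 m and x of cassette in the frame of cassette_dish between -0.011 and 0.011 m and y of cassette in the frame of cassette_dish between -0.011 and 0.011 m and z of cassette in the frame of cassette_dish between -0.002 and 0.007 m and angle between the x axis of cassette and the x axis of cassette_dish, either way round below 0.35 rad and x of marker in the frame of marker_trough between -0.012 and 0.012 m and y of marker in the frame of marker_trough between -0.011 and 0.011 m and z of marker in the frame of marker_trough between -0.002 and 0.011 m and angle between the y axis of marker and the x axis of marker_trough, either way round below 0.2 rad and distance of each of squat_bottle, pen from where it was at the start of the episode below 0.03 m and linear speed of each of slim_bottle_1, slim_bottle_2, cassette, marker, squat_bottle, pen below 0.02 m/s); the robot touches nothing.
It fails at once if the squat bottle is moved more than 30 mm or knocked over (distance of squat_bottle from where it was at the start of the episode above 0.03 m or angle between squat_bottle's own z axis and vertical above 0.6 rad).
It fails at once if the pen is moved more than 30 mm (distance of pen from where it was at the start of the episode above 0.03 m).
It also fails if it takes over 120 s, if anything falls off the work surface, if the arm or the gripper's body presses on something with over 40 N, if the wrist force passes 120 N, or if a joint passes its speed limit or range.

### The arm

A 6-joint arm with a two-finger parallel gripper is mounted at the origin on a cart in front of the work surface, level with it; the furniture and walls round the work are solid. World frame = base frame: x ahead of the robot, y to its left, z up, the work surface at z = 0. Lengths are in m, angles in rad, forces in N, time in s.
With the tool pointing down it reaches from about 0.25 to 0.725 m from the base axis. Payload 4 kg.
Tool frame: the origin (TCP) lies midway between the tips of the shut fingers; the grasp point (between the pads) lies 19 mm behind it; z points along the fingers, y is the line along which they close (so a half turn about z gives the same grasp; the last joint's range is limited). The gripper opens to 85 mm and grips with 20 to 120 N. Pads are 22 mm wide; open, the fingers measure 114 mm over their backs; the gripper's body (76 mm by 85 mm) begins 54 mm behind the grasp point. The pads swing forward as they close: fully open they stand 13 mm farther back than shut.
Start: joints at [1.158, 0.241, 0.005, 1.335, 0, 1.571], TCP at [0.201, 0.458, 0.231] pointing down, gripper open.
Joint ranges: [-2.72, 2.72], [-1.05, 1.87], [-1.09, 1.28], [-1.99, 2.15], [-1.42, 1.44], [-3.14, 3.14]. Speed limits (rad/s): [2.79, 2.79, 3.14, 3.14, 3.14, 3.14].

### API

Orientations are given as a unit quaternion [x, y, z, w].
In Python, from workcell import bot gives the robot as it stands. The module is installed in compiled form; this text tells all that it offers.
- The arm moves only by the tool drive_tool, never from a script. Its arguments are lists of equal length, an entry for each row: "slide": the shift along the tool's x, y, z scaled (see below), a list of three; "rotation": the turn, a rotation vector about the tool's x, y, z scaled (see below), a list of three. A call has exactly 8 rows; each row is the pose to reach, as a shift and turn from the pose commanded when the call began, along the tool's axes at that moment; what a row does not reach only later rows make up. The controller multiplies each number of a shift by 250 mm and each number of a turn by 0.5 rad. A row lasts 1/8 s, in which the tool goes at most 62.5 mm and 10.7 degrees, less where a joint would pass 70% of its speed; a pose out of reach is approached as far as the arm can. A call with a number of a shift or a turn outside -1 to 1 is refused whole. A call with a gripper value outside its range is refused whole. "gripper" is the opening, from 0 (shut) to 1 (fully open), set as the call begins (left out, the last holds). The fingers move at their own pace and stop on an object; the grip force is fixed at half the most. Time passes only in rows, so rows that repeat a pose let the fingers close, or fill a call up. It gives the time, the measured TCP pose, the force, the opening and the grip force at its end, in the units of the state.
- bot.get_obs(): the state, without advancing time (a new reading comes with each control period).
- bot.camera(name): name is "side" or "top"; returns a dict with "image" (400x640x3 uint8, red, green, blue), "z_map" (400x640 float32, m along the optical axis (not along the pixel's ray), 0 where there is no reading), "camera_matrix" (3x3 intrinsics, pixels), "xyz" and "orientation" of the camera in the world. Camera axes: x right, y up, looking along -z (the intrinsics and any distortion apply to the point x, -y, -z); pixel columns grow to the right and rows downward; lengths in m; the calibration is good to about 2 mm. A picture is of the moment at which its call begins.
- bot.job_done(): hands the job in; it is judged then, once.
The state is a dict: "clock": time; "joint_pos": joint angles; "joint_vel": joint speeds; "tau": joint torques, N m; "eef_pos": TCP position; "tool_rot": TCP orientation; "ft_force": force on the tool from outside, world axes, zero at the start; "ft_torque": the same for the moment, N m; "grip_width": finger opening in m; "grasp_force": force on a finger pad.
Only numpy, scipy, OpenCV 4.12 (cv2) and the standard library are available. Lean on these libraries where they do the work, as an engineer would, in place of code of your own. Each camera call takes 0.05 s, during which the arm holds its last target. There are 200 camera calls.

## Working session

There is one attempt and no reset: what is moved stays moved. The work goes in short steps, Python scripts to look and compute and a tool call to move; the robot and the scene stay as the last step left them, time stands still between calls to the robot, and variables do not carry over. Pictures are saved under pics/ and viewed, at most 14 in all, crops included, and the job is handed in when it is done.

Besides the shell and the picture viewer there is one more tool, called after "Call:" by a JSON object that holds its "api" and its "payload". drive_tool: Moves the arm, as the interface text tells. Shifts and turns lie within -1 to 1; 1 stands for 250 mm of shift or 0.5 rad of turn. Its arguments: {"type":"object","properties":{"slide":{"type":"array","items":{"type":"array","items":{"type":"number"}}},"rotation":{"type":"array","items":{"type":"array","items":{"type":"number"}}},"gripper":{"type":"number"}},"required":["slide","rotation"]}

```bash
mkdir -p pics; ls
python3 - <<'E'
from workcell import bot
import cv2,numpy as np
o=bot.get_obs();print({k:np.round(v,3) for k,v in o.items()})
for n in("top","side"):
    c=bot.camera(n);cv2.imwrite(f"pics/{n}0.png",c["image"][:,:,::-1])
    print(n,c["camera_matrix"],c["xyz"],c["orientation"],[k for k in c])
    np.savez(f"{n}0.npz",**{k:v for k,v in c.items()})
E
```

```text
pics
{'clock': np.float64(0.0), 'joint_pos': array([1.158, 0.241, 0.004, 1.335, 0.   , 1.571]), 'joint_vel': array([ 0.001, -0.   ,  0.   ,  0.001,  0.001,  0.   ]), 'tau': array([-0.0000e+00, -3.7232e+01,  2.5241e+01,  1.7000e-02, -0.0000e+00,
       -0.0000e+00]), 'eef_pos': array([0.2  , 0.457, 0.23 ]), 'tool_rot': array([ 0.205,  0.979, -0.001, -0.   ]), 'ft_force': array([-0.112, -0.347,  0.182]), 'ft_torque': array([ 0.001, -0.065, -0.04 ]), 'grasp_force': np.float64(0.0), 'grip_width': np.float64(0.085)}
top [[434.03438424   0.         314.52463262]
 [  0.         434.03438424 194.95108991]
 [  0.           0.           1.        ]] [ 0.29338719 -0.01115898  1.11940025] [ 0.06459463 -0.06574548 -0.70229987  0.70588948] ['image', 'z_map', 'camera_matrix', 'xyz', 'orientation']
side [[446.62515189   0.         314.33249477]
 [  0.         446.62515189 191.13384598]
 [  0.           0.           1.        ]] [ 0.00606629 -0.68271656  0.67656336] [ 0.41913243 -0.1382442  -0.26879901  0.85613296] ['image', 'z_map', 'camera_matrix', 'xyz', 'orientation']
```

View pics/top0.png

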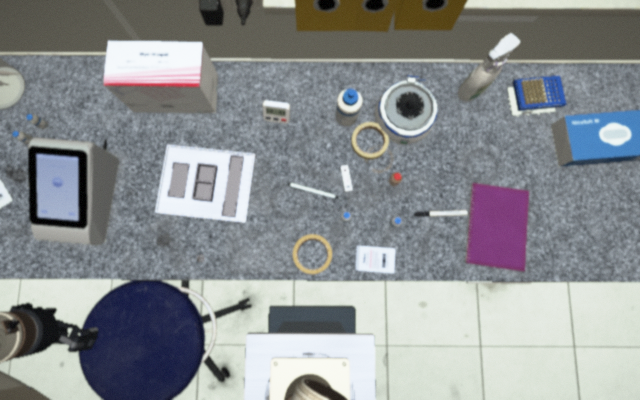

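View pics/side0.png

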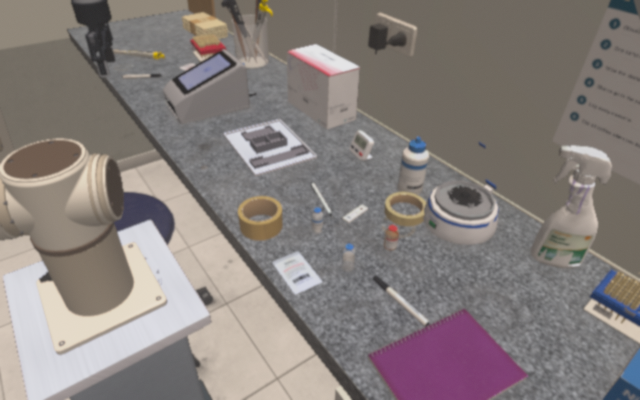

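The top view shows the caddy at (205,183), with the cassette cradle at about x=178, the rack at 204 and the trough at 232. The slim bottles are at (346,215) and (397,221), the squat one at (397,178), the cassette at (347,178), the pen at (313,190) and the marker at (440,213). In the side view the bottles are at (318,220) and (349,257), and the marker is at (400,300).

```bash
cat > h.py <<'E'
import cv2,numpy as np
from scipy.spatial.transform import Rotation as R
from scipy import ndimage as ni
def load(f):return dict(np.load(f))
def rays(c,px):
    K=c["camera_matrix"];px=np.atleast_2d(px).astype(float)
    d=np.c_[(px[:,0]-K[0,2])/K[0,0],-(px[:,1]-K[1,2])/K[1,1],-np.ones(len(px))]
    return R.from_quat(c["orientation"]).apply(d)
def plane(c,px,z):
    d=rays(c,px);return c["xyz"]+d*((z-c["xyz"][2])/d[:,2])[:,None]
def two(c1,p1,c2,p2):
    d1=rays(c1,p1)[0];d2=rays(c2,p2)[0]
    s=np.linalg.lstsq(np.c_[d1,-d2],c2["xyz"]-c1["xyz"],rcond=None)[0]
    a=c1["xyz"]+s[0]*d1;b=c2["xyz"]+s[1]*d2
    return (a+b)/2,np.linalg.norm(a-b)
def cloud(c):
    h,w=c["z_map"].shape;v,u=np.mgrid[:h,:w]
    d=rays(c,np.c_[u.ravel(),v.ravel()])
    return (c["xyz"]+d*c["z_map"].ravel()[:,None]).reshape(h,w,3)
def blobs(m,amin=4):
    n,l,s,ce=cv2.connectedComponentsWithStats(m.astype(np.uint8))
    return [(s[i],ce[i],l==i) for i in range(1,n) if s[i,4]>=amin]
E
python3 - <<'E'
from h import *
np.set_printoptions(precision=4,suppress=True)
for n,roi in(("top",(275,160,475,235)),("side",(270,170,440,330))):
    c=load(n+"0.npz");P=cloud(c);hsv=cv2.cvtColor(c["image"],cv2.COLOR_RGB2HSV)
    x0,y0,x1,y1=roi;r=np.zeros(hsv.shape[:2],bool);r[y0:y1,x0:x1]=1
    H,S,V=[hsv[...,i].astype(int) for i in range(3)]
    for name,m in(("blue",(abs(H-107)<12)&(S>90)),("red",((H<8)|(H>172))&(S>110)),("white",(V>175)&(S<45)),("black",V<55)):
        for s,ce,l in blobs(m&r,6):
            rc=cv2.minAreaRect(np.argwhere(l)[:,::-1].astype(np.float32))
            print(n,name,s,ce,np.median(P[l],0),P[l][:,2].max(),np.round(rc[1],1),round(rc[2],1))
    print("bench z",np.median(P[r][:,2]))
c=load("top0.npz");cv2.imwrite("pics/topz.png",cv2.resize(c["image"][135:255,150:480,::-1],None,fx=2.4,fy=2.4,interpolation=2))
c=load("side0.npz");cv2.imwrite("pics/sidez.png",cv2.resize(c["image"][110:330,210:440,::-1],None,fx=2.7,fy=2.7,interpolation=2))
E
```

```text
top blue [344 212   6   6  31] [346.4516 214.5806] [ 0.4413 -0.0902  0.062 ] 0.06667585842423995 [5. 5.] 90.0
top blue [395 217   6   7  33] [397.5152 220.3939] [ 0.429  -0.2171  0.0616] 0.0650445193500171 [6. 5.] 90.0
top red [394 173   8   8  48] [397.0417 176.4375] [ 0.5403 -0.2194  0.0547] 1.1194002498014 [7. 7.] 0.0
top white [341 165  12  27 231] [346.1861 177.8009] [ 0.5479 -0.0952  0.0041] 1.1194002498014 [26.8  9. ] 79.4
top white [291 183  44  15 193] [312.0984 189.8756] [ 0.5144 -0.0058  0.007 ] 0.012761448954231147 [45.2  4.5] 16.4
top white [430 210  38   6 190] [448.4842 212.7053] [ 0.4548 -0.3593  0.0121] 0.017416190830137568 [ 5. 37.] 90.0
top black [416 213   8   3  17] [419.5882 213.8235] [ 0.4517 -0.2819  0.014 ] 0.01658538266670928 [2. 7.] 90.0
bench z 0.0005456068160605287
side blue [429 202   2   5   6] [429.3333 204.1667] [ 0.6572 -0.2099  0.0556] 0.05940438397963732 [4.1 0.9] 71.6
side blue [314 208   7   5  25] [317.  209.6] [ 0.4404 -0.0897  0.06  ] 0.06395209495644882 [4. 6.] 90.0
side blue [346 244   7   6  36] [349.     246.3611] [ 0.4267 -0.2157  0.0602]
[... 165 characters left out ...]
7  28  74] [321.0541 197.527 ] [ 0.5116 -0.0064  0.0068] 0.6765633635988324 [31.4  2.4] 59.7
side white [431 188   9  25  91] [434.4615 200.8791] [ 0.6659 -0.2127  0.0617] 0.6765633635988324 [24.2  6.6] 81.5
side white [344 205  23  17 168] [354.9821 212.8452] [ 0.5462 -0.0936  0.0032] 0.6765633635988324 [ 7.3 24.3] 54.5
side white [ 274  252   48   42 1072] [296.5961 272.2612] [ 0.3336 -0.1684  0.0015] 0.6765633635988324 [43.6 30.1] 55.0
side white [388 288  40  35 217] [407.2028 305.1244] [ 0.4526 -0.3588  0.0111] 0.6765633635988324 [50.4  4.6] 41.3
side white [270 297  26  33 436] [278.2683 318.4427] [ 0.5423  0.2897 -0.8211] 0.6765633635988324 [25. 32.] 0.0
bench z -0.0007890656847654998
```

View pics/topz.png

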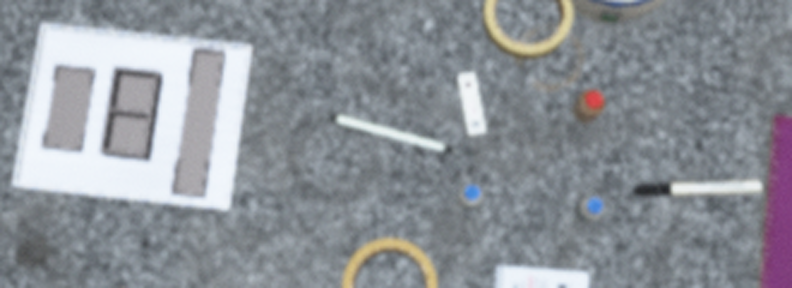

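View pics/sidez.png

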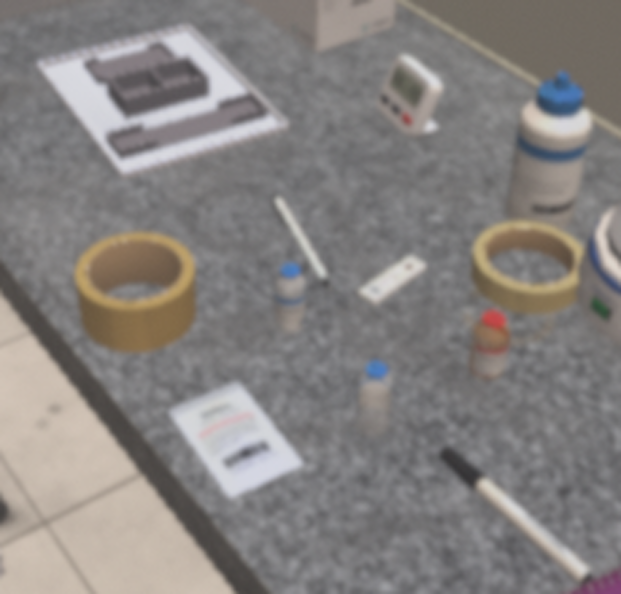

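The crops confirm the layout: cassette cradle on the left, rack in the middle and trough on the right, with the tray slightly turned. The marker's cap faces left (crop 640–760, row 187). The pen lies at crop (340–448, 120–150), clear of the cassette at (472,103).

Run:
```python
from h import *
np.set_printoptions(precision=4,suppress=True)
t=load("top0.npz");s=load("side0.npz")
print("b1",*two(t,[346.45,214.58],s,[317,209.6]));print("b2",*two(t,[397.5,220.4],s,[349,246.36]));print("sq",*two(t,[397.04,176.4],s,[392.5,228.2]))
print("cas",*two(t,[346.19,177.8],s,[354.98,212.85]))
print("mk barrel",*two(t,[448.48,212.7],s,[407.2,305.12]))
def rect(c,m,z):
    cn=max(cv2.findContours(m.astype(np.uint8),0,1)[0],key=cv2.contourArea)[:,0]
    p=plane(c,cn,z)[:,:2];(ce,sz,a)=cv2.minAreaRect((p*1000).astype(np.float32))
    b=cv2.boxPoints((ce,sz,a));e=[b[1]-b[0],b[2]-b[1]];l=max(e,key=np.linalg.norm)
    return np.array(ce),np.array(sz),np.degrees(np.arctan2(l[1],l[0]))%180
for n,c,roi in(("top",t,(140,135,270,230)),("side",s,(218,115,325,180))):
    hsv=cv2.cvtColor(c["image"],cv2.COLOR_RGB2HSV);V=hsv[...,2].astype(int);S=hsv[...,1]
    r=np.zeros(V.shape,bool);x0,y0,x1,y1=roi;r[y0:y1,x0:x1]=1
    w=(V>185)&(S<45)&r
    tray=ni.binary_fill_holes(max(blobs(w),key=lambda b:b[0][4])[2])
    print(n,"tray z9",*rect(c,tray,.009)); P=cloud(c)
    ins=tray&(V<180); ins=ni.binary_erosion(tray,iterations=4)&ins
    for st,ce,l in blobs(ins,60):
        print("  ins",st,rect(c,l,.012),np.percentile(P[l][:,2],[5,50,95]))
for n,c,bx in(("top",t,(346,178)),("side",s,(355,213))):
    hsv=cv2.cvtColor(c["image"],cv2.COLOR_RGB2HSV);V=hsv[...,2].astype(int)
    for st,ce,l in blobs((V>165)&(hsv[...,1]<60),20):
        if l[bx[1],bx[0]]:print(n,"cas",rect(c,l,.005))
    mx,my=(448,213) if n=="top" else (407,305)
    for st,ce,l in blobs((V>165)&(hsv[...,1]<60),20):
        if l[my,mx] or l[my-1,mx]:print(n,"barrel",rect(c,l,.010))
c=load("top0.npz");print(c["image"][213,408:475].mean(1).astype(int))
P=cloud(t);m=(P[...,2]>.006)&(P[...,2]<.03);m[:, :405]=0;m[:,475:]=0;m[:200]=0;m[225:]=0
for st,ce,l in blobs(m,20):print("mk depth",st,rect(t,l,.010))
# heights of surroundings
for nm,u,v in(("tape",312,237),("tape2",370,125),("tape2b",372,157)):print(nm,P[v-3:v+4,u-20:u+20,2].max())
```

```text
b1 [ 0.441  -0.0905  0.0608] 0.0030342917556893645
b2 [ 0.4277 -0.216   0.0603] 0.0021061958748655263
sq [ 0.5405 -0.2197  0.0527] 0.001785897989041013
cas [ 0.547  -0.095   0.0038] 0.0025628552259286856
mk barrel [ 0.4549 -0.3581  0.0097] 0.0020332526984873527
top tray z9 [533.5433 273.8254] [239.4017 188.8524] 84.300285
  ins [222 155  21  62 709] (array([525.5161, 201.8004]), array([ 33.7553, 161.5688]), np.float32(174.12903)) [0.0026 0.0059 0.014 ]
  ins [168 163  21  35 505] (array([538.8612, 343.8306]), array([42.1613, 89.1595]), np.float32(173.89568)) [0.0022 0.0059 0.0103]
  ins [193 163  24  39 740] (array([533.5007, 274.377 ]), array([53.2676, 97.3116]), np.float32(173.89755)) [0.0024 0.0079 0.0286]
side tray z9 [526.4598 272.2576] [232.6497 174.6995] 83.808205
top cas (array([547.7858, -94.4329]), array([73.3712, 26.9773]), np.float32(10.473501))
top barrel (array([ 457.5798, -358.6235]), array([15.652 , 96.1848]), np.float32(90.29777))
side cas (array([545.7366, -95.144 ]), array([69.6865, 22.4911]), np.float32(11.622743))
side barrel (array([ 453.7195, -355.8517]), array([11.7464, 96.2794]), np.float32(92.01763))
[115 125 133 133 132 118  91  68  53  53  48  50  48  50  47  50  60  50
  44  45  66 139 217 233 237 237 237 237 236 236 237 236 238 237 237 236
 238 235 233 231 230 231 230 230 229 228 228 227 224 224 224 224 227 230
 230 229 231 229 219 179 126 101 101 101 103 103 103]
mk depth [414 200  61  25 396] (array([ 462.4705, -347.4181]), array([154.7162,  63.6251]), np.float32(86.42008))
tape 0.052172329086812574
tape2 1.1194002498014
tape2b 0.030846652357239268
```

```bash
cat > plan.py <<'E'
from h import *
from workcell import bot
def plan(*T,start=None):
    """T: (x,y,z,yawdeg of tool y); prints slide/rotation units of each call, from measured pose then ideal"""
    o=bot.get_obs();p=o["eef_pos"];q=R.from_quat(o["tool_rot"])
    y=q.apply([0,1,0])
    print("now",np.round(p,4),"yaw",round(np.degrees(np.arctan2(y[1],y[0])),1),"t",round(float(o["clock"]),2),"w",round(float(o["grip_width"]),4),"j",np.round(o["joint_pos"],2))
    for x,yy,z,a in T:
        a=np.radians(a);g=R.from_matrix(np.array([[-np.sin(a),np.cos(a),0],[np.cos(a),np.sin(a),0],[0,0,-1]]).T.T)
        t=np.array([x,yy,z]);print("->",(x,yy,z),np.round(q.inv().apply(t-p)/.25,3),np.round((q.inv()*g).as_rotvec()/.5,3))
        p,q=t,g
E
python3 - <<'E'
from plan import *
plan((.33,.27,.2,45),(.42,.06,.18,22),(.45,-.16,.16,2),(.455,-.338,.06,2),(.455,-.338,.0035,2))
E
```

```text
now [0.2003 0.4575 0.2305] yaw 66.4 t 0.1 w 0.0857 j [1.16 0.24 0.   1.34 0.   1.57]
-> (0.33, 0.27, 0.2) [-0.776 -0.479  0.123] [-0.004  0.001  0.745]
-> (0.42, 0.06, 0.18) [-0.849 -0.339  0.08 ] [0.    0.    0.803]
-> (0.45, -0.16, 0.16) [-0.861 -0.218  0.08 ] [0.    0.    0.698]
-> (0.455, -0.338, 0.06) [-0.712 -0.005  0.4  ] [0. 0. 0.]
-> (0.455, -0.338, 0.0035) [0.    0.    0.226] [0. 0. 0.]
```

Call:
{"api": "drive_tool", "payload": {"slide": [[-0.13,-0.08,0.02],[-0.26,-0.16,0.04],[-0.39,-0.24,0.06],[-0.52,-0.32,0.08],[-0.65,-0.4,0.1],[-0.776,-0.479,0.123],[-0.776,-0.479,0.123],[-0.776,-0.479,0.123]], "rotation": [[0,0,0.12],[0,0,0.25],[0,0,0.37],[0,0,0.5],[0,0,0.62],[0,0,0.745],[0,0,0.745],[0,0,0.745]], "gripper": 0.5}}

```text
clock: 1.1
eef_pos: [0.3301, 0.2706, 0.2005]
tool_rot: [0.383, 0.924, -0.0, -0.0]
ft_force: [0.4, -0.3, -0.5]
grip_width: 0.0428
grasp_force: 0.0
```

Call:
{"api": "drive_tool", "payload": {"slide": [[-0.14,-0.06,0.01],[-0.28,-0.11,0.03],[-0.42,-0.17,0.04],[-0.57,-0.23,0.05],[-0.71,-0.28,0.07],[-0.849,-0.339,0.08],[-0.849,-0.339,0.08],[-0.849,-0.339,0.08]], "rotation": [[0,0,0.13],[0,0,0.27],[0,0,0.4],[0,0,0.53],[0,0,0.67],[0,0,0.803],[0,0,0.803],[0,0,0.803]]}}

```text
clock: 2.1
eef_pos: [0.4202, 0.0615, 0.1806]
tool_rot: [0.558, 0.83, 0.0, -0.0]
ft_force: [-0.1, 0.5, 0.4]
grip_width: 0.0427
grasp_force: 0.0
```

Call:
{"api": "drive_tool", "payload": {"slide": [[-0.14,-0.04,0.01],[-0.29,-0.07,0.03],[-0.43,-0.11,0.04],[-0.57,-0.15,0.05],[-0.72,-0.18,0.07],[-0.861,-0.218,0.08],[-0.861,-0.218,0.08],[-0.861,-0.218,0.08]], "rotation": [[0,0,0.12],[0,0,0.23],[0,0,0.35],[0,0,0.47],[0,0,0.58],[0,0,0.698],[0,0,0.698],[0,0,0.698]]}}

```text
clock: 3.1
eef_pos: [0.4506, -0.1581, 0.1605]
tool_rot: [0.694, 0.72, 0.0, -0.0]
ft_force: [0.6, 0.7, 0.2]
grip_width: 0.0426
grasp_force: 0.0
```

Call:
{"api": "drive_tool", "payload": {"slide": [[-0.14,0,0],[-0.28,0,0],[-0.43,0,0.08],[-0.57,0,0.16],[-0.712,-0.005,0.24],[-0.712,-0.005,0.32],[-0.712,-0.005,0.4],[-0.712,-0.005,0.4]], "rotation": [[0,0,0],[0,0,0],[0,0,0],[0,0,0],[0,0,0],[0,0,0],[0,0,0],[0,0,0]]}}

```text
clock: 4.1
eef_pos: [0.4549, -0.3349, 0.0591]
tool_rot: [0.694, 0.72, -0.0, -0.002]
ft_force: [-0.4, 0.4, 0.3]
grip_width: 0.0427
grasp_force: 0.0
```

Run:
```python
from plan import *
plan((.455,-.338,.0035,2))
c=bot.camera("side");cv2.imwrite("pics/s1.png",cv2.resize(c["image"][180:400,270:520,::-1],None,fx=2.7,fy=2.7,interpolation=2))
```

```text
now [ 0.4549 -0.3349  0.0591] yaw 2.2 t 4.1 w 0.0427 j [-0.63  0.5  -0.09  0.99  0.    0.9 ]
-> (0.455, -0.338, 0.0035) [-0.013  0.001  0.222] [-0.006 -0.006  0.006]
```

View pics/s1.png

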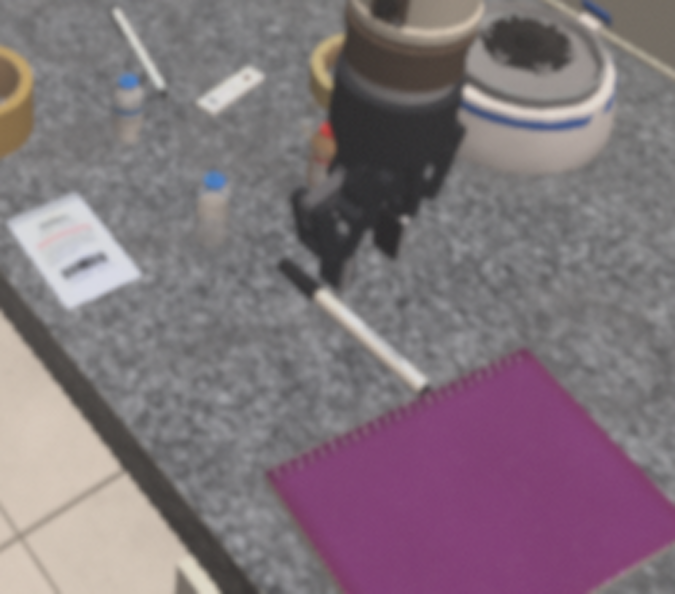

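The crop shows the gripper above the marker, with the cap tip at (283,262) and a small dark tail ending at (430,387). I'll check the marker's centre along its length before descending.

Run:
```python
from h import *
s=load("side0.npz")
print(plane(s,[[270+283/2.7,180+262/2.7],[270+430/2.7,180+387/2.7]],.0075))
t=load("top0.npz");print(plane(t,[[413.7,214],[467.3,212.3]],.0075))
print(t["image"][212,462:476].tolist())
```

```text
[[ 0.45122531 -0.27106078  0.0075    ]
 [ 0.4593561  -0.40786414  0.0075    ]]
[[ 0.45224577 -0.26918501  0.0075    ]
 [ 0.45740906 -0.40816764  0.0075    ]]
[[233, 238, 239], [235, 238, 239], [233, 238, 238], [232, 237, 238], [220, 227, 228], [179, 185, 184], [127, 127, 128], [111, 100, 106], [121, 88, 107], [128, 81, 112], [130, 73, 119], [127, 67, 117], [127, 61, 122], [131, 65, 125]]
```

Call:
{"api": "drive_tool", "payload": {"slide": [[0,0,0.06],[0,0,0.12],[0,0,0.17],[0,0,0.2],[0,0,0.22],[0,0,0.224],[0,0,0.224],[0,0,0.224]], "rotation": [[0,0,0],[0,0,0],[0,0,0],[0,0,0],[0,0,0],[0,0,0],[0,0,0],[0,0,0]]}}

```text
clock: 5.15
eef_pos: [0.4558, -0.3377, 0.005]
tool_rot: [0.695, 0.719, 0.0, 0.0]
ft_force: [-0.5, -0.8, 0.4]
grip_width: 0.0423
grasp_force: 0.0
```

Call:
{"api": "drive_tool", "payload": {"slide": [[0,0,0],[0,0,0],[0,0,0],[0,0,0],[0,0,0],[0,0,0],[0,0,0],[0,0,0]], "rotation": [[0,0,0],[0,0,0],[0,0,0],[0,0,0],[0,0,0],[0,0,0],[0,0,0],[0,0,0]], "gripper": 0}}

```text
clock: 6.15
eef_pos: [0.4558, -0.3376, 0.005]
tool_rot: [0.695, 0.719, 0.0, 0.0]
ft_force: [-0.7, 0.9, 5.0]
grip_width: 0.0112
grasp_force: 60.4
```

Run:
```python
from plan import *
plan((.455,-.338,.14,2),(.46,-.13,.16,22),(.48,.05,.16,50),(.525,.202,.06,84),(.525,.202,.010,84))
```

```text
now [ 0.4558 -0.3376  0.005 ] yaw 2.0 t 6.15 w 0.0112 j [-0.64  0.56 -0.14  0.86  0.    0.9 ]
-> (0.455, -0.338, 0.14) [-0.002 -0.003 -0.54 ] [0.001 0.001 0.   ]
-> (0.46, -0.13, 0.16) [ 0.831  0.049 -0.08 ] [ 0.     0.    -0.698]
-> (0.48, 0.05, 0.16) [0.638 0.344 0.   ] [ 0.     0.    -0.977]
-> (0.525, 0.202, 0.06) [0.253 0.581 0.4  ] [ 0.     0.    -1.187]
-> (0.525, 0.202, 0.01) [0.  0.  0.2] [0. 0. 0.]
```

Call:
{"api": "drive_tool", "payload": {"slide": [[0,0,-0.08],[0,0,-0.16],[0,0,-0.25],[0,0,-0.34],[0,0,-0.43],[0,0,-0.5],[0,0,-0.54],[0,0,-0.54]], "rotation": [[0,0,0],[0,0,0],[0,0,0],[0,0,0],[0,0,0],[0,0,0],[0,0,0],[0,0,0]]}}

```text
clock: 7.15
eef_pos: [0.4557, -0.3376, 0.1397]
tool_rot: [0.695, 0.719, 0.0, 0.0]
ft_force: [-0.3, 0.5, -0.6]
grip_width: 0.0111
grasp_force: 59.8
```

Call:
{"api": "drive_tool", "payload": {"slide": [[0.12,0.01,-0.01],[0.24,0.01,-0.02],[0.36,0.02,-0.03],[0.47,0.03,-0.05],[0.59,0.03,-0.06],[0.71,0.04,-0.07],[0.831,0.049,-0.08],[0.831,0.049,-0.08]], "rotation": [[0,0,-0.14],[0,0,-0.28],[0,0,-0.42],[0,0,-0.56],[0,0,-0.7],[0,0,-0.84],[0,0,-0.977],[0,0,-0.977]]}}

```text
clock: 8.15
eef_pos: [0.4598, -0.1277, 0.1587]
tool_rot: [0.499, 0.867, -0.0, -0.001]
ft_force: [-0.1, -0.5, 0.5]
grip_width: 0.0109
grasp_force: 59.8
```

Call:
{"api": "drive_tool", "payload": {"slide": [[0.08,0.06,0],[0.17,0.12,0],[0.25,0.18,0],[0.33,0.25,0],[0.42,0.31,0],[0.5,0.37,0],[0.583,0.429,0],[0.583,0.429,0]], "rotation": [[0,0,-0.13],[0,0,-0.27],[0,0,-0.4],[0,0,-0.54],[0,0,-0.67],[0,0,-0.81],[0,0,-0.942],[0,0,-0.942]]}}

```text
clock: 9.15
eef_pos: [0.4805, 0.0509, 0.1587]
tool_rot: [0.284, 0.959, -0.0, -0.0]
ft_force: [-0.7, 0.2, -0.2]
grip_width: 0.0111
grasp_force: 59.8
```

Call:
{"api": "drive_tool", "payload": {"slide": [[0.03,0.1,0],[0.06,0.2,0],[0.09,0.3,0],[0.12,0.41,0.05],[0.15,0.51,0.14],[0.18,0.608,0.24],[0.18,0.608,0.34],[0.18,0.608,0.4]], "rotation": [[0,0,-0.16],[0,0,-0.32],[0,0,-0.48],[0,0,-0.64],[0,0,-0.8],[0,0,-0.942],[0,0,-0.942],[0,0,-0.942]]}}

```text
clock: 10.15
eef_pos: [0.5249, 0.2009, 0.0575]
tool_rot: [0.054, 0.999, -0.001, -0.001]
ft_force: [0.3, 0.3, -0.8]
grip_width: 0.011
grasp_force: 59.8
```

Run:
```python
from plan import *
plan((.525,.202,.0125,84))
c=bot.camera("side");cv2.imwrite("pics/s2.png",cv2.resize(c["image"][60:230,160:400,::-1],None,fx=3,fy=3,interpolation=2))
```

```text
now [0.5249 0.2009 0.0575] yaw 83.9 t 10.15 w 0.011 j [ 0.37  0.5  -0.1   0.98 -0.    0.47]
-> (0.525, 0.202, 0.0125) [-0.     0.005  0.18 ] [-0.004 -0.005 -0.005]
```

View pics/s2.png

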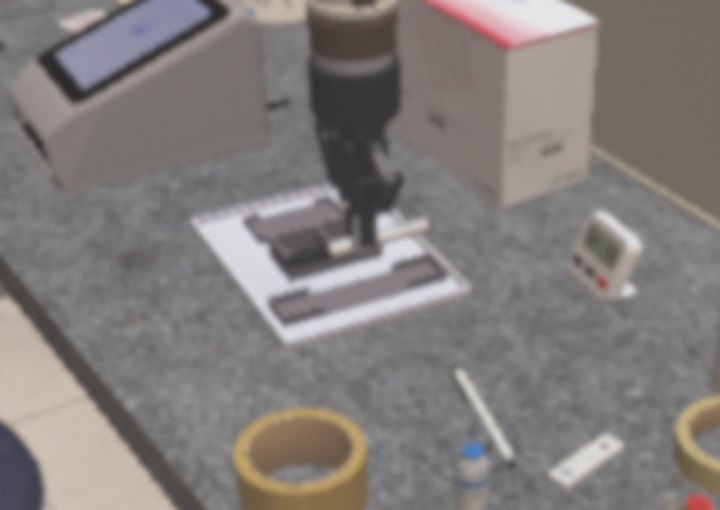

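The marker is held over the trough, roughly parallel to it, with its ends at crop (330,245) and (428,225). I'll lower it now.

Call:
{"api": "drive_tool", "payload": {"slide": [[0,0.003,0.04],[0,0.003,0.08],[0,0.003,0.12],[0,0.003,0.15],[0,0.003,0.17],[0,0.003,0.185],[0,0.003,0.188],[0,0.003,0.188]], "rotation": [[0,0,0],[0,0,0],[0,0,0],[0,0,0],[0,0,0],[0,0,0],[0,0,0],[0,0,0]]}}

```text
clock: 11.2
eef_pos: [0.5258, 0.2032, 0.0127]
tool_rot: [0.053, 0.999, 0.0, 0.0]
ft_force: [0.5, -0.3, -0.6]
grip_width: 0.0108
grasp_force: 59.8
```

Call:
{"api": "drive_tool", "payload": {"slide": [[0,0,0],[0,0,0],[0,0,0],[0,0,0],[0,0,-0.05],[0,0,-0.15],[0,0,-0.27],[0,0,-0.4]], "rotation": [[0,0,0],[0,0,0],[0,0,0],[0,0,0],[0,0,0],[0,0,0],[0,0,0],[0,0,0]], "gripper": 0.42}}

```text
clock: 12.2
eef_pos: [0.5256, 0.2032, 0.1142]
tool_rot: [0.053, 0.999, 0.0, 0.0]
ft_force: [1.2, -0.8, -0.0]
grip_width: 0.0354
grasp_force: 0.0
```

Run:
```python
from plan import *
plan((.50,.05,.14,93),(.547,-.095,.05,101),(.547,-.095,.002,101))
```

```text
now [0.5256 0.2032 0.1142] yaw 84.0 t 12.2 w 0.0354 j [ 0.37  0.44 -0.02  1.11 -0.    0.47]
-> (0.5, 0.05, 0.14) [ 0.038 -0.62  -0.103] [ 0.     0.001 -0.315]
-> (0.547, -0.095, 0.05) [-0.157 -0.589  0.36 ] [ 0.     0.    -0.279]
-> (0.547, -0.095, 0.002) [0.    0.    0.192] [0. 0. 0.]
```

Call:
{"api": "drive_tool", "payload": {"slide": [[0,-0.1,-0.04],[0.01,-0.2,-0.07],[0.02,-0.3,-0.103],[0.025,-0.41,-0.103],[0.03,-0.52,-0.103],[0.038,-0.62,-0.103],[0.038,-0.62,-0.103],[0.038,-0.62,-0.103]], "rotation": [[0,0,-0.05],[0,0,-0.1],[0,0,-0.15],[0,0,-0.2],[0,0,-0.26],[0,0,-0.315],[0,0,-0.315],[0,0,-0.315]]}}

```text
clock: 13.2
eef_pos: [0.5004, 0.0504, 0.139]
tool_rot: [-0.026, 1.0, 0.0, 0.001]
ft_force: [-0.5, 0.5, -0.4]
grip_width: 0.0358
grasp_force: 0.0
```

Call:
{"api": "drive_tool", "payload": {"slide": [[-0.03,-0.12,0],[-0.06,-0.24,0],[-0.1,-0.36,0.06],[-0.13,-0.48,0.13],[-0.157,-0.589,0.2],[-0.157,-0.589,0.28],[-0.157,-0.589,0.36],[-0.157,-0.589,0.36]], "rotation": [[0,0,-0.05],[0,0,-0.11],[0,0,-0.17],[0,0,-0.23],[0,0,-0.279],[0,0,-0.279],[0,0,-0.279],[0,0,-0.279]]}}

```text
clock: 14.2
eef_pos: [0.5457, -0.0939, 0.0468]
tool_rot: [-0.096, 0.995, 0.001, -0.002]
ft_force: [-1.0, -0.2, -0.3]
grip_width: 0.036
grasp_force: 0.0
```

Run:
```python
from plan import *
plan((.547,-.095,.003,101))
c=bot.camera("side");cv2.imwrite("pics/s3.png",cv2.resize(c["image"][110:260,220:400,::-1],None,fx=4,fy=4,interpolation=2))
```

```text
now [ 0.5457 -0.0939  0.0468] yaw 101.0 t 14.2 w 0.036 j [-0.17  0.49 -0.13  0.95  0.   -0.36]
-> (0.547, -0.095, 0.003) [-0.005 -0.006  0.175] [ 0.003 -0.007  0.002]
```

View pics/s3.png

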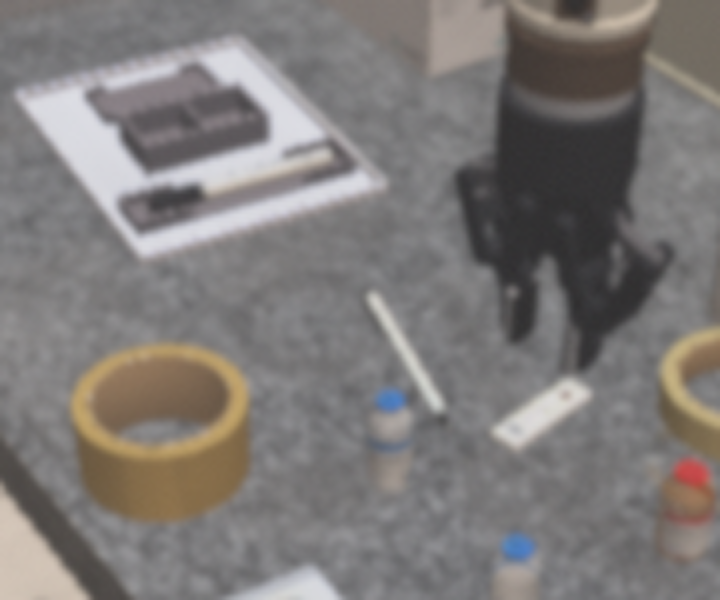

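The marker lies in the trough, cap at crop (170,195) and barrel to (335,155). The open gripper is over the cassette at (545,410). I'll descend onto it.

Call:
{"api": "drive_tool", "payload": {"slide": [[0,0,0.04],[0,0,0.08],[0,0,0.11],[0,0,0.14],[0,0,0.16],[0,0,0.175],[0,0,0.184],[0,0,0.184]], "rotation": [[0,0,0],[0,0,0],[0,0,0],[0,0,0],[0,0,0],[0,0,0],[0,0,0],[0,0,0]]}}

```text
clock: 15.25
eef_pos: [0.5468, -0.095, 0.0022]
tool_rot: [-0.096, 0.995, 0.0, -0.0]
ft_force: [0.5, -0.1, -0.2]
grip_width: 0.0359
grasp_force: 0.0
```

Call:
{"api": "drive_tool", "payload": {"slide": [[0,0,0],[0,0,0],[0,0,0],[0,0,0],[0,0,0],[0,0,0],[0,0,0],[0,0,0]], "rotation": [[0,0,0],[0,0,0],[0,0,0],[0,0,0],[0,0,0],[0,0,0],[0,0,0],[0,0,0]], "gripper": 0}}

```text
clock: 16.25
eef_pos: [0.5471, -0.095, 0.0028]
tool_rot: [-0.096, 0.995, -0.0, 0.0]
ft_force: [-1.1, 0.5, 5.1]
grip_width: 0.0164
grasp_force: 59.2
```

Run:
```python
from plan import *
plan((.547,-.095,.12,101),(.52,.10,.13,92),(.54,.30,.13,84),(.540,.345,.05,84))
```

```text
now [ 0.5471 -0.095   0.0028] yaw 101.0 t 16.25 w 0.0164 j [-0.17  0.55 -0.18  0.84 -0.   -0.36]
-> (0.547, -0.095, 0.12) [ 0.     0.    -0.469] [-0.001  0.001 -0.001]
-> (0.52, 0.1, 0.13) [-0.043  0.786 -0.04 ] [0.    0.    0.314]
-> (0.54, 0.3, 0.13) [-0.108  0.797  0.   ] [0.    0.    0.279]
-> (0.54, 0.345, 0.05) [0.019 0.179 0.32 ] [0. 0. 0.]
```

Call:
{"api": "drive_tool", "payload": {"slide": [[0,0,-0.06],[0,0,-0.13],[0,0,-0.2],[0,0,-0.27],[0,0,-0.34],[0,0,-0.41],[0,0,-0.469],[0,0,-0.469]], "rotation": [[0,0,0],[0,0,0],[0,0,0],[0,0,0],[0,0,0],[0,0,0],[0,0,0],[0,0,0]]}}

```text
clock: 17.25
eef_pos: [0.5479, -0.0952, 0.1211]
tool_rot: [-0.096, 0.995, -0.0, 0.002]
ft_force: [-0.2, 0.1, -0.6]
grip_width: 0.0161
grasp_force: 58.6
```

Call:
{"api": "drive_tool", "payload": {"slide": [[-0.01,0.11,-0.01],[-0.01,0.22,-0.01],[-0.02,0.34,-0.02],[-0.02,0.45,-0.02],[-0.03,0.56,-0.03],[-0.04,0.67,-0.03],[-0.043,0.786,-0.04],[-0.043,0.786,-0.04]], "rotation": [[0,0,0.04],[0,0,0.09],[0,0,0.13],[0,0,0.18],[0,0,0.22],[0,0,0.27],[0,0,0.314],[0,0,0.314]]}}

```text
clock: 18.25
eef_pos: [0.5192, 0.1015, 0.1289]
tool_rot: [-0.019, 1.0, -0.0, -0.001]
ft_force: [-0.4, 0.3, -0.2]
grip_width: 0.016
grasp_force: 58.7
```

Call:
{"api": "drive_tool", "payload": {"slide": [[-0.01,0.11,0],[-0.03,0.23,0],[-0.05,0.34,0],[-0.06,0.46,0],[-0.08,0.57,0],[-0.09,0.68,0],[-0.108,0.797,0],[-0.108,0.797,0]], "rotation": [[0,0,0.04],[0,0,0.08],[0,0,0.12],[0,0,0.16],[0,0,0.2],[0,0,0.24],[0,0,0.279],[0,0,0.279]]}}

```text
clock: 19.25
eef_pos: [0.5401, 0.3009, 0.1285]
tool_rot: [0.051, 0.999, -0.0, -0.0]
ft_force: [0.0, -0.1, -1.2]
grip_width: 0.016
grasp_force: 58.7
```

Call:
{"api": "drive_tool", "payload": {"slide": [[0.01,0.06,0],[0.01,0.12,0.05],[0.019,0.179,0.1],[0.019,0.179,0.16],[0.019,0.179,0.22],[0.019,0.179,0.28],[0.019,0.179,0.32],[0.019,0.179,0.32]], "rotation": [[0,0,0],[0,0,0],[0,0,0],[0,0,0],[0,0,0],[0,0,0],[0,0,0],[0,0,0]]}}

```text
clock: 20.25
eef_pos: [0.5394, 0.3443, 0.0484]
tool_rot: [0.053, 0.999, -0.001, -0.001]
ft_force: [-0.4, 0.3, 0.1]
grip_width: 0.016
grasp_force: 58.7
```

Run:
```python
from plan import *
plan((.540,.345,.01,84))
c=bot.camera("side");cv2.imwrite("pics/s4.png",cv2.resize(c["image"][80:200,200:350,::-1],None,fx=4.5,fy=4.5,interpolation=2))
```

```text
now [0.5394 0.3443 0.0484] yaw 84.0 t 20.25 w 0.016 j [ 0.57  0.64  0.13  1.07 -0.    0.67]
-> (0.54, 0.345, 0.01) [-0.002  0.003  0.154] [-0.003 -0.003 -0.001]
```

View pics/s4.png

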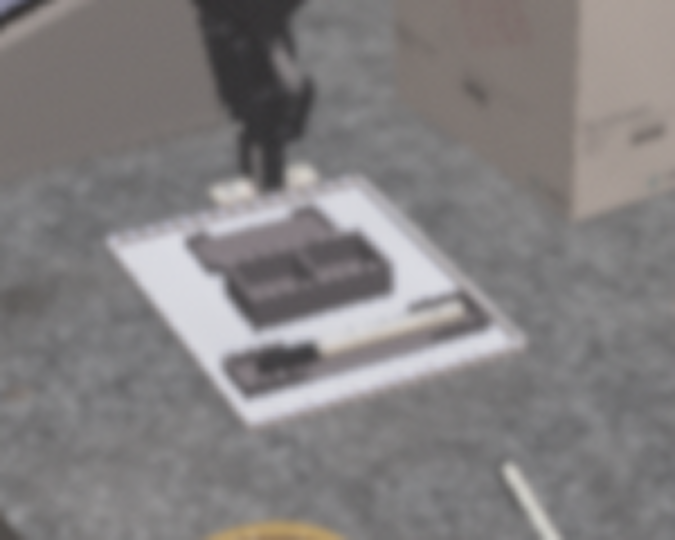

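The cassette is held level over the dish, ends at crop (232,192) and (302,177). I'll lower it and release.

Call:
{"api": "drive_tool", "payload": {"slide": [[0,0,0.04],[0,0,0.08],[0,0,0.11],[0,0,0.135],[0,0,0.15],[0,0,0.16],[0,0,0.16],[0,0,0.16]], "rotation": [[0,0,0],[0,0,0],[0,0,0],[0,0,0],[0,0,0],[0,0,0],[0,0,0],[0,0,0]]}}

```text
clock: 21.3
eef_pos: [0.5402, 0.3452, 0.0098]
tool_rot: [0.052, 0.999, 0.0, 0.0]
ft_force: [1.5, -0.3, -0.9]
grip_width: 0.016
grasp_force: 58.7
```

Call:
{"api": "drive_tool", "payload": {"slide": [[0,0,0],[0,0,0],[0,0,0],[0,0,0],[0,0,-0.05],[0,0,-0.15],[0,0,-0.27],[0,0,-0.4]], "rotation": [[0,0,0],[0,0,0],[0,0,0],[0,0,0],[0,0,0],[0,0,0],[0,0,0],[0,0,0]], "gripper": 0.4}}

```text
clock: 22.3
eef_pos: [0.5399, 0.345, 0.1112]
tool_rot: [0.052, 0.999, 0.0, 0.0]
ft_force: [0.6, 0.2, -0.1]
grip_width: 0.0342
grasp_force: 0.0
```

Run:
```python
from plan import *
plan((.50,.12,.14,84),(.441,-.0905,.13,84),(.441,-.0905,.031,84))
print(bot.get_obs()["ft_force"])
```

```text
now [0.5399 0.345  0.1112] yaw 84.0 t 22.3 w 0.0342 j [0.57 0.59 0.21 1.2  0.   0.67]
-> (0.5, 0.12, 0.14) [ 0.065 -0.912 -0.115] [ 0.  0. -0.]
-> (0.441, -0.0905, 0.13) [ 0.147 -0.862  0.04 ] [0. 0. 0.]
-> (0.441, -0.0905, 0.031) [0.    0.    0.396] [0. 0. 0.]
[ 0.564803    0.21307373 -0.13797997]
```

Going to the first bottle, with the gripper opened to 0.7.

Call:
{"api": "drive_tool", "payload": {"slide": [[0.01,-0.13,-0.02],[0.02,-0.26,-0.04],[0.03,-0.39,-0.06],[0.04,-0.52,-0.08],[0.05,-0.65,-0.1],[0.06,-0.78,-0.115],[0.065,-0.912,-0.115],[0.065,-0.912,-0.115]], "rotation": [[0,0,0],[0,0,0],[0,0,0],[0,0,0],[0,0,0],[0,0,0],[0,0,0],[0,0,0]], "gripper": 0.7}}

```text
clock: 23.3
eef_pos: [0.4999, 0.1182, 0.1395]
tool_rot: [0.054, 0.999, 0.0, 0.001]
ft_force: [0.2, -0.2, -0.1]
grip_width: 0.0594
grasp_force: 0.0
```

Call:
{"api": "drive_tool", "payload": {"slide": [[0.02,-0.13,0],[0.05,-0.26,0],[0.07,-0.39,0],[0.09,-0.52,0],[0.11,-0.65,0.02],[0.13,-0.78,0.04],[0.147,-0.862,0.04],[0.147,-0.862,0.04]], "rotation": [[0,0,0],[0,0,0],[0,0,0],[0,0,0],[0,0,0],[0,0,0],[0,0,0],[0,0,0]]}}

```text
clock: 24.3
eef_pos: [0.4412, -0.091, 0.1289]
tool_rot: [0.053, 0.999, 0.0, 0.001]
ft_force: [0.2, -0.1, 0.3]
grip_width: 0.06
grasp_force: 0.0
```

Call:
{"api": "drive_tool", "payload": {"slide": [[0,0,0],[0,0,0.07],[0,0,0.14],[0,0,0.21],[0,0,0.28],[0,0,0.35],[0,0,0.396],[0,0,0.396]], "rotation": [[0,0,0],[0,0,0],[0,0,0],[0,0,0],[0,0,0],[0,0,0],[0,0,0],[0,0,0]]}}

```text
clock: 25.3
eef_pos: [0.4405, -0.0897, 0.0287]
tool_rot: [0.052, 0.999, 0.0, -0.001]
ft_force: [0.6, -0.6, -0.6]
grip_width: 0.06
grasp_force: 0.0
```

Call:
{"api": "drive_tool", "payload": {"slide": [[0,0,0],[0,0,0],[0,0,0],[0,0,0],[0,0,0],[0,0,0],[0,0,0],[0,0,0]], "rotation": [[0,0,0],[0,0,0],[0,0,0],[0,0,0],[0,0,0],[0,0,0],[0,0,0],[0,0,0]], "gripper": 0}}

```text
clock: 26.3
eef_pos: [0.4417, -0.0905, 0.0301]
tool_rot: [0.052, 0.999, 0.0, 0.001]
ft_force: [-1.4, 0.5, 5.6]
grip_width: 0.023
grasp_force: 58.8
```

Run:
```python
from plan import *
plan((.441,-.0905,.14,84),(.50,.13,.14,84),(.5554,.2714,.10,84))
c=bot.camera("side");cv2.imwrite("pics/s5.png",cv2.resize(c["image"][90:270,220:420,::-1],None,fx=3.3,fy=3.3,interpolation=2))
```

```text
now [ 0.4417 -0.0905  0.0301] yaw 84.0 t 26.3 w 0.023 j [-0.2   0.34 -0.44  0.79  0.   -0.1 ]
-> (0.441, -0.0905, 0.14) [ 0.002 -0.    -0.44 ] [ 0.     0.004 -0.   ]
-> (0.5, 0.13, 0.14) [-0.143  0.902  0.   ] [0. 0. 0.]
-> (0.5554, 0.2714, 0.1) [-0.161  0.586  0.16 ] [0. 0. 0.]
```

View pics/s5.png

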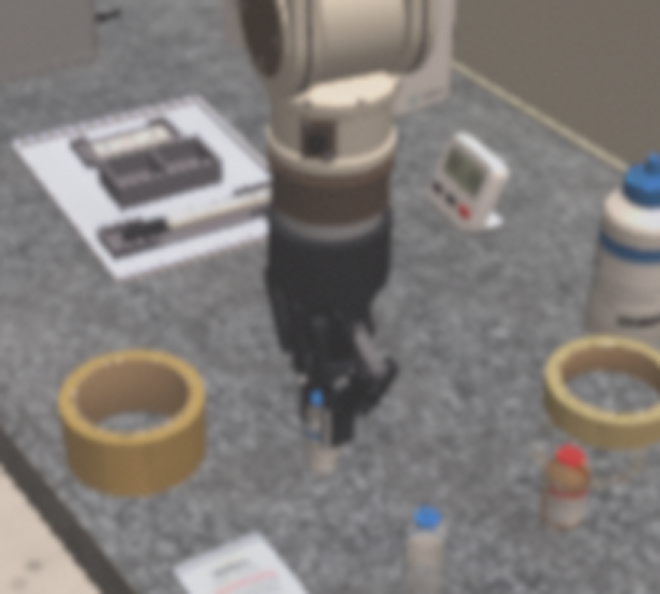

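Bottle 1 is gripped at crop (320,430) and the cassette lies in its dish at (130,140). I'll lift and carry the bottle to the far pocket.

Call:
{"api": "drive_tool", "payload": {"slide": [[0,0,-0.06],[0,0,-0.13],[0,0,-0.2],[0,0,-0.27],[0,0,-0.34],[0,0,-0.41],[0,0,-0.44],[0,0,-0.44]], "rotation": [[0,0,0],[0,0,0],[0,0,0],[0,0,0],[0,0,0],[0,0,0],[0,0,0],[0,0,0]]}}

```text
clock: 27.35
eef_pos: [0.441, -0.0906, 0.1394]
tool_rot: [0.052, 0.999, -0.0, 0.0]
ft_force: [-0.5, 0.1, -0.3]
grip_width: 0.0237
grasp_force: 58.8
```

Call:
{"api": "drive_tool", "payload": {"slide": [[-0.02,0.13,0],[-0.04,0.26,0],[-0.06,0.39,0],[-0.08,0.52,0],[-0.1,0.65,0],[-0.12,0.78,0],[-0.143,0.902,0],[-0.143,0.902,0]], "rotation": [[0,0,0],[0,0,0],[0,0,0],[0,0,0],[0,0,0],[0,0,0],[0,0,0],[0,0,0]]}}

```text
clock: 28.35
eef_pos: [0.4999, 0.1316, 0.1381]
tool_rot: [0.051, 0.999, -0.0, -0.001]
ft_force: [-0.4, 0.3, -0.5]
grip_width: 0.0235
grasp_force: 58.9
```

Call:
{"api": "drive_tool", "payload": {"slide": [[-0.03,0.1,0],[-0.06,0.2,0],[-0.08,0.3,0.02],[-0.11,0.4,0.05],[-0.14,0.5,0.08],[-0.161,0.586,0.12],[-0.161,0.586,0.16],[-0.161,0.586,0.16]], "rotation": [[0,0,0],[0,0,0],[0,0,0],[0,0,0],[0,0,0],[0,0,0],[0,0,0],[0,0,0]]}}

```text
clock: 29.35
eef_pos: [0.554, 0.2705, 0.0975]
tool_rot: [0.052, 0.999, -0.001, -0.002]
ft_force: [-1.0, -1.3, -0.3]
grip_width: 0.0234
grasp_force: 58.9
```

Run:
```python
from plan import *
plan((.5554,.2714,.038,84))
c=bot.camera("side");P=cloud(c)
im=c["image"][60:200,190:350,::-1];cv2.imwrite("pics/s6.png",cv2.resize(im,None,fx=4,fy=4,interpolation=2))
hsv=cv2.cvtColor(c["image"],cv2.COLOR_RGB2HSV);m=(abs(hsv[...,0].astype(int)-107)<12)&(hsv[...,1]>90);m[180:]=0;m[:,360:]=0;m[:,:200]=0;m[:100]=0
for st,ce,l in blobs(m,4):print(ce,st,np.median(P[l],0),plane(c,[ce],.1)[0])
```

```text
now [0.554  0.2705 0.0975] yaw 84.0 t 29.35 w 0.0234 j [ 0.45  0.55  0.12  1.14 -0.    0.56]
-> (0.5554, 0.2714, 0.038) [-0.006  0.005  0.238] [-0.005 -0.007 -0.   ]
```

View pics/s6.png

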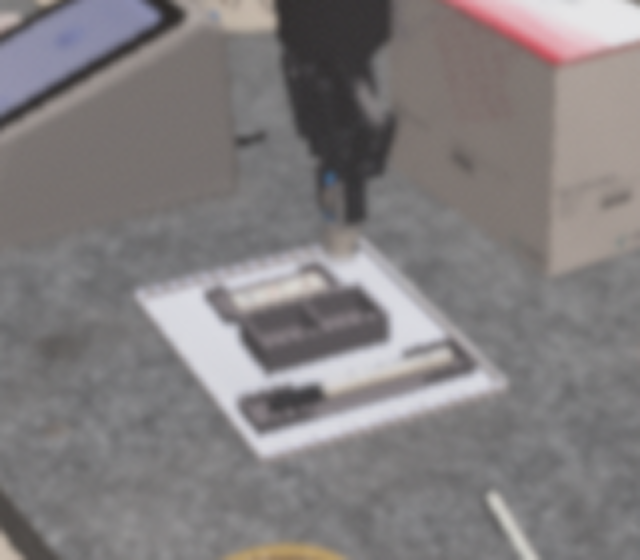

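Bottle 1 hangs upright over the rack, foot at crop (341,248), and the cassette is in its dish. I'll lower the bottle and release.

Call:
{"api": "drive_tool", "payload": {"slide": [[0,0,0],[0,0,0.05],[0,0,0.1],[0,0,0.15],[0,0,0.19],[0,0,0.22],[0,0,0.243],[0,0,0.243]], "rotation": [[0,0,0],[0,0,0],[0,0,0],[0,0,0],[0,0,0],[0,0,0],[0,0,0],[0,0,0]]}}

```text
clock: 30.4
eef_pos: [0.5551, 0.2714, 0.0381]
tool_rot: [0.052, 0.999, -0.0, -0.0]
ft_force: [-0.2, 0.7, -0.8]
grip_width: 0.0234
grasp_force: 58.9
```

Call:
{"api": "drive_tool", "payload": {"slide": [[0,0,0],[0,0,0],[0,0,0],[0,0,0],[0,0,0],[0,0,-0.08],[0,0,-0.2],[0,0,-0.32]], "rotation": [[0,0,0],[0,0,0],[0,0,0],[0,0,0],[0,0,0],[0,0,0],[0,0,0],[0,0,0]], "gripper": 0.7}}

```text
clock: 31.4
eef_pos: [0.5552, 0.2714, 0.1191]
tool_rot: [0.052, 0.999, -0.0, -0.0]
ft_force: [1.0, -0.6, 0.4]
grip_width: 0.0598
grasp_force: 0.0
```

Run:
```python
from plan import *
plan((.555,.271,.14,84),(.48,.05,.14,84),(.45,-.12,.14,84),(.4277,-.216,.13,84),(.4277,-.216,.030,84))
```

```text
now [0.5552 0.2714 0.1191] yaw 84.0 t 31.4 w 0.0598 j [ 0.45  0.54  0.15  1.18 -0.    0.56]
-> (0.555, 0.271, 0.14) [ 0.    -0.002 -0.083] [-0.001 -0.001 -0.   ]
-> (0.48, 0.05, 0.14) [ 0.206 -0.911  0.   ] [0. 0. 0.]
-> (0.45, -0.12, 0.14) [ 0.048 -0.689  0.   ] [0. 0. 0.]
-> (0.4277, -0.216, 0.13) [ 0.049 -0.391  0.04 ] [0. 0. 0.]
-> (0.4277, -0.216, 0.03) [0.  0.  0.4] [0. 0. 0.]
```

Call:
{"api": "drive_tool", "payload": {"slide": [[0,-0.1,-0.083],[0.04,-0.24,-0.083],[0.07,-0.39,-0.083],[0.1,-0.54,-0.083],[0.14,-0.69,-0.083],[0.17,-0.85,-0.083],[0.2,-0.997,-0.083],[0.2,-0.997,-0.083]], "rotation": [[0,0,0],[0,0,0],[0,0,0],[0,0,0],[0,0,0],[0,0,0],[0,0,0],[0,0,0]]}}

```text
clock: 32.4
eef_pos: [0.4786, 0.027, 0.1395]
tool_rot: [0.054, 0.999, -0.0, -0.0]
ft_force: [0.4, 0.5, -0.1]
grip_width: 0.06
grasp_force: 0.0
```

Call:
{"api": "drive_tool", "payload": {"slide": [[0.02,-0.15,0],[0.03,-0.3,0],[0.05,-0.45,0],[0.06,-0.6,0],[0.08,-0.75,0],[0.1,-0.9,0.02],[0.103,-0.996,0.04],[0.103,-0.996,0.04]], "rotation": [[0,0,0],[0,0,0],[0,0,0],[0,0,0],[0,0,0],[0,0,0],[0,0,0],[0,0,0]]}}

```text
clock: 33.4
eef_pos: [0.4282, -0.2167, 0.129]
tool_rot: [0.053, 0.999, 0.0, 0.0]
ft_force: [-0.2, 0.5, 0.7]
grip_width: 0.0599
grasp_force: 0.0
```

Call:
{"api": "drive_tool", "payload": {"slide": [[0,0,0],[0,0,0.07],[0,0,0.14],[0,0,0.21],[0,0,0.28],[0,0,0.35],[0,0,0.4],[0,0,0.4]], "rotation": [[0,0,0],[0,0,0],[0,0,0],[0,0,0],[0,0,0],[0,0,0],[0,0,0],[0,0,0]]}}

```text
clock: 34.4
eef_pos: [0.4276, -0.215, 0.0286]
tool_rot: [0.052, 0.999, 0.0, -0.001]
ft_force: [-0.0, -0.7, -0.1]
grip_width: 0.0595
grasp_force: 0.0
```

Call:
{"api": "drive_tool", "payload": {"slide": [[0,0,0],[0,0,0],[0,0,0],[0,0,0],[0,0,0],[0,0,0],[0,0,0],[0,0,0]], "rotation": [[0,0,0],[0,0,0],[0,0,0],[0,0,0],[0,0,0],[0,0,0],[0,0,0],[0,0,0]], "gripper": 0}}

```text
clock: 35.4
eef_pos: [0.4287, -0.2163, 0.0302]
tool_rot: [0.052, 0.999, -0.0, 0.001]
ft_force: [-0.3, -0.3, 5.2]
grip_width: 0.0234
grasp_force: 58.7
```

Run:
```python
from plan import *
plan((.4277,-.216,.17,84),(.445,.02,.18,84),(.49,.24,.18,84),(.5096,.2762,.11,84))
c=bot.camera("side");cv2.imwrite("pics/s7.png",cv2.resize(c["image"][80:290,210:430,::-1],None,fx=2.8,fy=2.8,interpolation=2))
```

```text
now [ 0.4287 -0.2163  0.0302] yaw 84.0 t 35.4 w 0.0234 j [-0.47  0.39 -0.36  0.82  0.   -0.36]
-> (0.4277, -0.216, 0.17) [ 0.003  0.001 -0.559] [-0.001  0.004 -0.   ]
-> (0.445, 0.02, 0.18) [ 0.03   0.946 -0.04 ] [0. 0. 0.]
-> (0.49, 0.24, 0.18) [-0.087  0.894  0.   ] [0. 0. 0.]
-> (0.5096, 0.2762, 0.11) [-0.063  0.152  0.28 ] [0. 0. 0.]
```

View pics/s7.png

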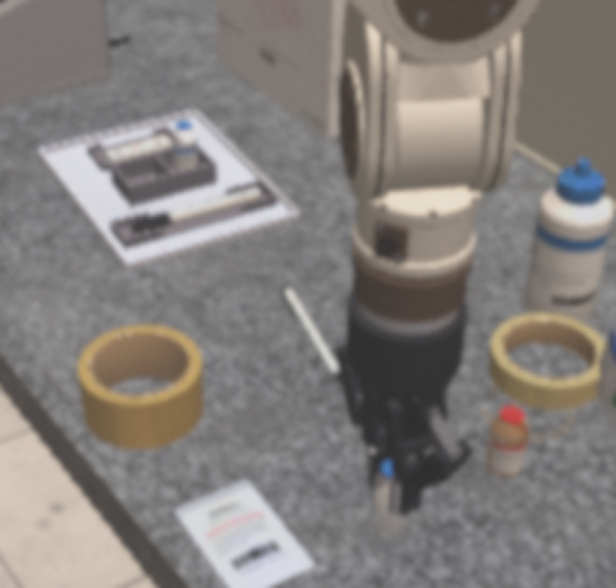

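Bottle 1 stands in the far pocket (cap at crop (183,125)), and bottle 2 is gripped at (387,490). I'll carry it to the near pocket.

Call:
{"api": "drive_tool", "payload": {"slide": [[0,0,-0.08],[0,0,-0.16],[0,0,-0.24],[0,0,-0.32],[0,0,-0.4],[0,0,-0.48],[0,0,-0.559],[0,0,-0.559]], "rotation": [[0,0,0],[0,0,0],[0,0,0],[0,0,0],[0,0,0],[0,0,0],[0,0,0],[0,0,0]]}}

```text
clock: 36.45
eef_pos: [0.4287, -0.2167, 0.1702]
tool_rot: [0.052, 0.999, -0.001, 0.001]
ft_force: [0.7, 0.5, -0.0]
grip_width: 0.0232
grasp_force: 58.8
```

Call:
{"api": "drive_tool", "payload": {"slide": [[0,0.13,-0.01],[0.01,0.27,-0.02],[0.01,0.4,-0.03],[0.02,0.54,-0.04],[0.02,0.67,-0.04],[0.03,0.81,-0.04],[0.03,0.946,-0.04],[0.03,0.946,-0.04]], "rotation": [[0,0,0],[0,0,0],[0,0,0],[0,0,0],[0,0,0],[0,0,0],[0,0,0],[0,0,0]]}}

```text
clock: 37.45
eef_pos: [0.4446, 0.0215, 0.1778]
tool_rot: [0.051, 0.999, -0.0, -0.001]
ft_force: [-0.8, -0.2, -0.7]
grip_width: 0.0234
grasp_force: 58.9
```

Call:
{"api": "drive_tool", "payload": {"slide": [[-0.01,0.13,0],[-0.02,0.25,0],[-0.04,0.38,0],[-0.05,0.51,0],[-0.06,0.64,0],[-0.07,0.76,0],[-0.087,0.894,0],[-0.087,0.894,0]], "rotation": [[0,0,0],[0,0,0],[0,0,0],[0,0,0],[0,0,0],[0,0,0],[0,0,0],[0,0,0]]}}

```text
clock: 38.45
eef_pos: [0.4904, 0.2407, 0.1777]
tool_rot: [0.052, 0.999, -0.0, -0.001]
ft_force: [1.0, 0.4, -1.1]
grip_width: 0.0233
grasp_force: 59.0
```

Call:
{"api": "drive_tool", "payload": {"slide": [[-0.03,0.07,0],[-0.063,0.152,0],[-0.063,0.152,0.05],[-0.063,0.152,0.11],[-0.063,0.152,0.17],[-0.063,0.152,0.23],[-0.063,0.152,0.28],[-0.063,0.152,0.28]], "rotation": [[0,0,0],[0,0,0],[0,0,0],[0,0,0],[0,0,0],[0,0,0],[0,0,0],[0,0,0]]}}

```text
clock: 39.45
eef_pos: [0.5089, 0.2755, 0.1076]
tool_rot: [0.052, 0.999, -0.001, -0.001]
ft_force: [-0.5, -0.1, -0.1]
grip_width: 0.0232
grasp_force: 59.0
```

Run:
```python
from plan import *
plan((.5096,.2762,.037,84))
c=bot.camera("side");cv2.imwrite("pics/s8.png",cv2.resize(c["image"][60:200,190:350,::-1],None,fx=4,fy=4,interpolation=2))
```

```text
now [0.5089 0.2755 0.1076] yaw 84.0 t 39.45 w 0.0232 j [ 0.5   0.48  0.01  1.11 -0.    0.6 ]
-> (0.5096, 0.2762, 0.037) [-0.003  0.003  0.282] [-0.003 -0.005 -0.   ]
```

View pics/s8.png

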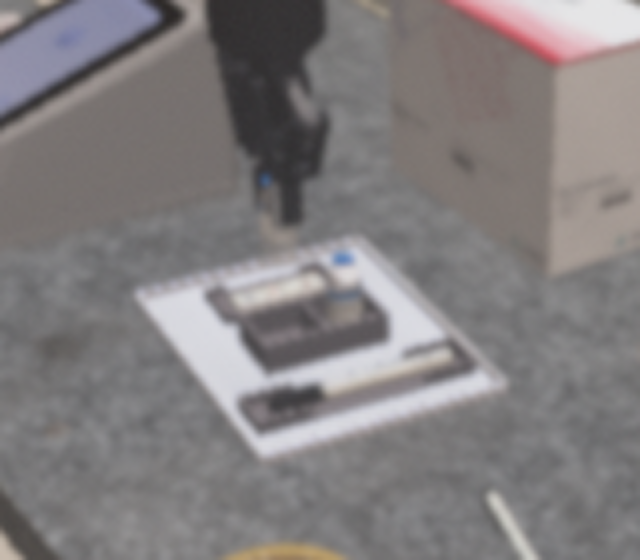

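Bottle 1 is upright in the right pocket and bottle 2 hangs over the left one, foot at crop (278,236). I'll lower bottle 2.

Call:
{"api": "drive_tool", "payload": {"slide": [[0,0,0.04],[0,0,0.09],[0,0,0.14],[0,0,0.19],[0,0,0.23],[0,0,0.265],[0,0,0.286],[0,0,0.286]], "rotation": [[0,0,0],[0,0,0],[0,0,0],[0,0,0],[0,0,0],[0,0,0],[0,0,0],[0,0,0]]}}

```text
clock: 40.5
eef_pos: [0.5097, 0.276, 0.0372]
tool_rot: [0.052, 0.999, -0.0, -0.0]
ft_force: [0.1, 0.3, 0.1]
grip_width: 0.0234
grasp_force: 59.0
```

Call:
{"api": "drive_tool", "payload": {"slide": [[0,0,0],[0,0,0],[0,0,0],[0,0,0],[0,0,0],[0,0,-0.08],[0,0,-0.2],[0,0,-0.32]], "rotation": [[0,0,0],[0,0,0],[0,0,0],[0,0,0],[0,0,0],[0,0,0],[0,0,0],[0,0,0]], "gripper": 0.7}}

```text
clock: 41.5
eef_pos: [0.5096, 0.276, 0.1182]
tool_rot: [0.052, 0.999, -0.0, -0.0]
ft_force: [0.1, -0.1, -0.3]
grip_width: 0.0596
grasp_force: 0.0
```

Call:
{"api": "drive_tool", "payload": {"slide": [[0,0,-0.15],[0,0,-0.3],[0.1,0.1,-0.4],[0.2,0.2,-0.4],[0.3,0.3,-0.4],[0.4,0.4,-0.4],[0.4,0.4,-0.4],[0.4,0.4,-0.4]], "rotation": [[0,0,0],[0,0,0],[0,0,0],[0,0,0],[0,0,0],[0,0,0],[0,0,0],[0,0,0]]}}

```text
clock: 42.5
eef_pos: [0.4209, 0.3857, 0.2175]
tool_rot: [0.052, 0.999, -0.0, 0.0]
ft_force: [-0.6, -0.3, 0.5]
grip_width: 0.0602
grasp_force: 0.0
```

Run:
```python
from plan import *
np.set_printoptions(precision=4,suppress=True)
plan()
t=bot.camera("top");s=bot.camera("side")
a=cv2.resize(t["image"][130:255,150:480,::-1],(790,299),interpolation=2);b=cv2.resize(s["image"][100:195,190:430,::-1],(790,299),interpolation=2)
cv2.imwrite("pics/end.png",np.vstack([a,b]))
def m(c,lo):
    h=cv2.cvtColor(c["image"],cv2.COLOR_RGB2HSV).astype(int);return (abs(h[...,0]-107)<12)&(h[...,1]>90),((h[...,0]<8)|(h[...,0]>172))&(h[...,1]>110)
Rx=R.from_euler("z",-6,degrees=True)
for n,c in(("top",t),("side",s)):
    bl,rd=m(c,0);P=cloud(c)
    roi=np.zeros(bl.shape,bool)
    roi[(slice(140,230) if n=="top" else slice(100,185)),(slice(165,260) if n=="top" else slice(220,330))]=1
    for st,ce,l in blobs(bl&roi,5):
        p=plane(c,[ce],.068)[0];print(n,"cap",ce,p,"rack frame",Rx.inv().apply(p-[.5325,.2738,0]),np.median(P[l][:,2]))
```

```text
now [0.4209 0.3857 0.2175] yaw 84.0 t 42.5 w 0.0602 j [ 0.74  0.39  0.18  1.36 -0.    0.85]
top cap [201.5    168.1667] [0.5561 0.2695 0.068 ] rack frame [ 0.0239 -0.0018  0.068 ] 0.0673958912175745
top cap [198.5833 186.    ] [0.5107 0.2744 0.068 ] rack frame [-0.0217 -0.0017  0.068 ] 0.06624725450248159
```

View pics/end.png

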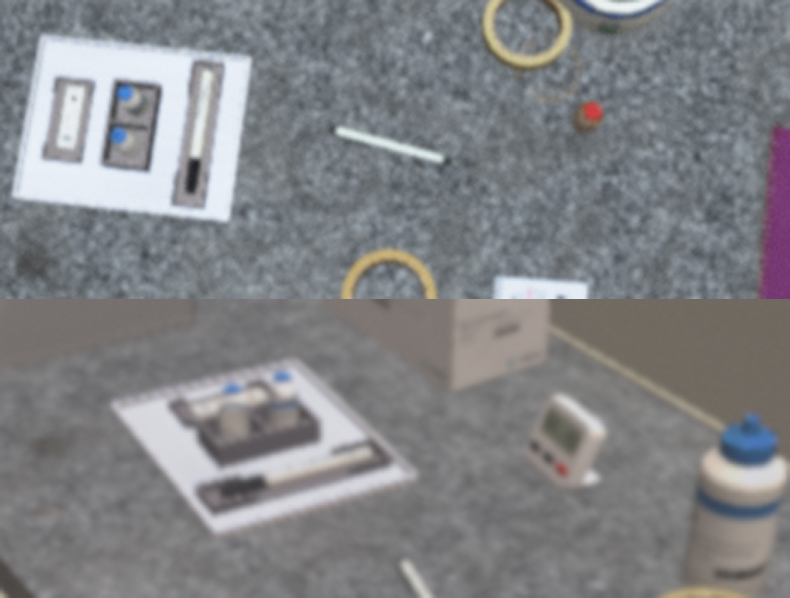

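Both bottles stand in their pockets (cap heights 66–67 mm, within 2 mm of pocket centre). The cassette (top view crop (70,117)) and marker (crop (200,130)) lie within about 4 mm of centre. The pen and squat bottle look unmoved, so I'm handing it in.

```bash
python3 -c "
from workcell import bot
print(bot.job_done())"
```

```text
the job is handed in; nothing more can be done
None
```

I packed the caddy and handed the job in at about 43 s: both slim bottles are in the rack, the cassette and marker are in their cradles, and the squat bottle and pen look unmoved in the last pictures; the hand-in gave no verdict.

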